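Press a carton's sealing edge shut along its length

ROBOT

A 6-joint arm with a two-finger parallel gripper is mounted at the origin on the work surface. World frame = base frame: x ahead of the robot, y to its left, z up, the work surface at z = 0. Lengths are in m, angles in rad, forces in N, time in s.
With the tool pointing down it reaches from about 0.35 to 0.95 m from the base axis. Payload 17.4 kg.
Tool frame: the origin (TCP) lies on the centre line of the jaws, within the pads' length; the fingertips stand 17 mm ahead of it and the grasp point (between the pads) lies 2 mm behind it; z points along the fingers, y is the line along which they close (so a half turn about z gives the same grasp; the last joint's range is limited). The gripper opens to 93 mm and grips with 3 to 60 N. Pads are 15 mm wide; open, the fingers measure 128 mm over their backs; the gripper's body (75 mm by 188 mm) begins 65 mm behind the grasp point.
Start: joints at [-0.038, 0.116, 1.442, -0, 1.584, -0.038], TCP at [0.675, -0, 0.236] pointing down, gripper open.
Joint ranges: [-2.83, 2.83], [-0.83, 2.19], [0.07, 2.5], [-1.14, 4.28], [0.01, 3], [-2.97, 2.97]. Speed limits (rad/s): [1.89, 1.89, 2.22, 3.14, 3.14, 3.14].

INTERFACE

Orientations are given as a unit quaternion [w, x, y, z].
In Python, from plant import robot gives the robot as it stands. The module is installed in compiled form; this text tells all that it offers.
- The arm moves only by the shell command python3 -m pendant 'ROWS' [FORCE]. ROWS is JSON, a list of rows, each a list of 3 entries, a list of its own where there are three numbers: the shift along the world's x, y, z normalised to -1 to 1, where 1 is 0.4 m, then the turn about the world's z normalised to -1 to 1, where 1 is pi/4 rad, then the closure, from -1 (fully open) to 1 (shut). In form: [[[dx, dy, dz], spin, claw], ...]. A call has 1 to 5 rows; each row shifts and turns the commanded pose from where the row before left it; what a row does not reach is not made up. A row lasts 1/12 s, in which the tool goes at most 41.7 mm and 7.16 degrees, less where a joint would pass 70% of its speed; a pose out of reach is approached as far as the arm can. A call with a number of a shift or a turn outside -1 to 1 is refused whole. A call with a gripper value outside its range is refused whole. The fingers move at their own pace and stop on an object; FORCE is the grip in N (left out, the last holds). Time passes only in rows, so rows that do not move let the fingers close. It gives the time, the measured TCP pose, the force, the opening and the grip force at its end, in the units of the state.
- robot.observe(): the state, without advancing time (a new reading comes with each control period).
- robot.snapshot(name): name is "scene" or "side" or "wrist"; returns a dict with "image" (480x640x3 uint8, red, green, blue), "z_map" (480x640 float32, m along the optical axis (not along the pixel's ray), 0 where there is no reading), "fov_y" (degrees; the focal length in pixels is half the picture's height over the tangent of half this angle, whatever the lens; pixels are square), "cx", "cy" (the principal point, pixels), "distortion" ([k1, k2, p1, p2, k3] as OpenCV has them; the pictures are not rectified), "R" (3x3) and "t" (3): a world point X has camera coordinates R X + t. Camera axes: x right, y down, z forward; pixel columns grow to the right and rows downward; lengths in m; the calibration is good to about 2 mm. A picture is of the moment at which its call begins.
- robot.job_done(): hands the job in; it is judged then, once.
Trained networks look in a picture, given as the dict that the camera call returned (one of the last four; its "shot" number tells which), for a name from the list of things; names that differ only in an ending like _2 or _b are one class to them, and where a whole thing is asked for, a point or a joint stands for the part that bears it (a point fixed in the world has none). Each returns a list of dicts, best first, with "p" (0 to 1); they miss things now and then, are a little off and sometimes report something else, mostly with a low value. They report only what shows in the picture. A call takes as long as a camera call.
- robot.search_frame(picture, thing): "rect" ([left, top, width, height] in pixels, round what is visible of it).
- robot.tip_of(picture, thing): "xy" ([column, row] in pixels: a listed point, or the origin of a listed thing).
The state is a dict: "clock": time; "joint_pos": joint angles; "joint_velocities": joint speeds; "joint_torque": joint torques, N m; "tcp_pos": TCP position; "tcp_rot": TCP orientation; "wrist_force": force on the tool from outside, world axes, zero at the start; "ft_torque": the same for the moment, N m; "opening": opening from 0.0 (shut) to 1.0 (fully open); "gripper_force": force on a finger pad.
Only numpy, scipy, OpenCV 4.12 (cv2) and the standard library are available. Lean on these libraries where they do the work, as an engineer would, in place of code of your own. Each camera call takes 0.05 s, during which the arm holds its last target. There are 200 camera calls.

TASK

One of the two cartons is still open: its flap springs up along the edge nearest the robot. With the fingertips press that edge down at its left end (the robot's left) until the flap is shut, then run the fingertips along the edge to its right end, keeping the flap shut all the way so that the glue under it takes, and finish while still holding the right end down. Press gently, do not lift the flap further open, and leave the finished carton and the tins, jars and other things where they are.

Things in the scene. Friction and masses are not known exactly. Their poses are not given: they have to be found in the camera images.
- carton: The open carton, cardboard, fixed to the table on either side: 150 mm (its x) by 240 mm (its y) by 100 mm tall, full of tins. Origin: centre of its underside. Its x axis points away from the robot, y to the robot's left, turned up to 0.35 rad. Its top flap is hinged along the far wall (carton x = +75 mm, z = 100 mm) and covers the whole top; the free edge lies over the near (-x) wall.
- flap (a joint): Angle of the flap, rad: 0 shut flat (a stop; upper face 104 mm above the table), more is open. A 4 mm panel, 155 mm from hinge to free edge, 240 mm long. Its springy crease opens it at once to about 0.28 (free edge 43 mm up) when not pressed; about 5 N down near the free edge holds it shut. It counts as shut below 0.07 (free edge under 10 mm up).
- edge_start: Left end (robot's left, carton +y) of the flap's free edge: a piece of the flap 40 mm along the edge, 26 mm deep from it inward, flush, same cardboard. Origin: centre of its underside, 142 mm from the hinge, at carton y = +100 mm; its upper face is 4 mm higher. It tilts with the flap. Keep the fingers together: spread along the edge they reach the middle too soon.
- edge_middle: The middle part of the flap's free edge, 26 mm deep by 80 mm along the edge, flush. Origin: centre of its underside, at carton y = 0. Between it and edge_start lies 40 mm of plain flap.
- edge_late: The next part of the free edge towards the right, 26 mm deep, 40 mm along the edge, flush. Origin: centre of its underside, at carton y = -60 mm.
- edge_end: The right end (carton -y) of the flap's free edge, 26 mm deep, 40 mm along the edge, flush. Origin: centre of its underside, at carton y = -100 mm.
- carton_shut: The finished carton: same size and cardboard, fixed to the table, its lid already flat and shut (top 104 mm above the table). Same origin and axes as the open one. Leave it alone.
- tin_front: Bystander, loose: flat round metal tin, 60 mm across, 50 mm tall, standing just in front of the open carton. Origin: centre of its underside.
- tin_on_shut: Bystander, loose: flat round metal tin, 66 mm across, 32 mm tall, standing on the shut carton. Origin: centre of its underside.
- tube: Bystander, loose: slim white plastic tube, 34 mm across, 85 mm tall, standing between the two cartons. Origin: centre of its underside.
- tape_roll: Bystander, loose: roll-shaped ring, 90 mm across, 45 mm tall, lying flat near the robot. Origin: centre of its underside.
- jar_left: Bystander, loose: lidded jar, 80 mm across, 100 mm tall, beside the left-hand carton, on its outer side. Origin: centre of its underside.
- jar_right: Bystander, loose: the same kind of jar, beside the right-hand carton, on its outer side. Origin: centre of its underside.
- lid_stack: Bystander, loose: stack of metal lids, 70 mm across, 49 mm tall, behind the cartons. Origin: centre of its underside.
- cup: Bystander, loose: white ceramic cup, 76 mm across, 75 mm tall, at the robot's right. Origin: centre of its underside.

How it is judged:
On the way, in this order (a step that is already met when the one before it is completed fails the run):
1. the fingers press the left end of the edge and the flap is shut (contact force between the fingers and edge_start above 1 N and value of joint flap below 0.07 rad), for 0.1 s.
2. the fingers have slid to the middle of the edge, the flap still shut (contact force between the fingers and edge_middle above 1 N and value of joint flap below 0.07 rad), for 0.1 s.
3. the fingers have reached the right end of the edge, the flap still shut (contact force between the fingers and edge_end above 1 N and value of joint flap below 0.07 rad), for 0.1 s.
At the end, for the whole second after the job is handed in: The fingers rest on the right end of the flap's free edge (its last 40 mm, within 26 mm of the edge) with more than 1 N and less than 30 N, and hold the flap shut (angle below 0.07 rad, free edge less than about 10 mm up) and still (all of step 3 and velocity of joint flap between -0.1 and 0.1 rad/s and contact force between the fingers and carton below 30 N); the arm keeps its last pose, push and grip.
It fails at once if the flap sprang open on the way (middle or right part of the edge pressed while the flap stood more than 0.13 rad open) (value of joint flap above 0.13 rad and (contact force between the fingers and edge_middle above 0.5 N or contact force between the fingers and edge_late above 0.5 N or contact force between the fingers and edge_end above 0.5 N)).
It fails at once if the flap lifted further open than it springs by itself (over 0.42 rad) (value of joint flap above 0.42 rad).
It fails at once if the carton crushed: pressed with more than 40 N (contact force between any of the arm, the fingers and carton above 40 N).
It fails at once if the finished carton pushed (over 3 N) (contact force between any of the arm, the fingers and carton_shut above 3 N).
It fails at once if a bystander moved by more than 20 mm or lifted (distance of any of tin_front, tin_on_shut, tube, tape_roll, jar_left, jar_right, lid_stack, cup from where it was at the start of the episode above 0.02 m).
It also fails if it takes over 40 s, if anything falls off the work surface, if the arm or the gripper's body presses on something with over 40 N, if the wrist force passes 120 N, or if a joint passes its speed limit or range.

## Working session

There is one attempt and no reset: what is moved stays moved. The work goes in short steps, Python scripts to look and compute and a shell command to move; the robot and the scene stay as the last step left them, time stands still between calls to the robot, and variables do not carry over. Pictures are saved under pics/ and viewed, at most 10 in all, crops included, and the job is handed in when it is done.

```bash
mkdir -p pics; cat > h.py <<'E'
import numpy as np, cv2
from plant import robot
def K(s):
    f=240/np.tan(np.radians(s["fov_y"])/2); return np.array([[f,0,s["cx"]],[0,f,s["cy"]],[0,0,1]])
def ray(s,uv):
    n=cv2.undistortPoints(np.array(uv,float).reshape(-1,1,2),K(s),np.array(s["distortion"]))[:,0]
    R=np.array(s["R"]); return -R.T@np.array(s["t"]), np.c_[n,np.ones(len(n))]@R
def cloud(s):
    v,u=np.mgrid[0:480,0:640]; c,d=ray(s,np.c_[u.ravel(),v.ravel()])
    P=c+d*s["z_map"].reshape(-1,1); P[s["z_map"].ravel()==0]=np.nan
    return P.reshape(480,640,3)
E
python3 - <<'E'
from h import *
ims=[]
for n in ["scene","side"]:
    s=robot.snapshot(n); cv2.imwrite(f"pics/{n}.png",s["image"][:,:,::-1]); P=cloud(s); np.save(n,P)
    print(n,-np.array(s["R"]).T@s["t"])
    for t in ["carton","carton_shut","flap","edge_start","edge_middle","edge_late","edge_end","tin_front","tube","tape_roll","jar_left","jar_right","tin_on_shut"]:
        r=robot.tip_of(s,t)[:2]; b=robot.search_frame(s,t)[:1]
        for q in r:
            u,v=np.round(q["xy"]).astype(int); print(t,u,v,round(q["p"],2),P[min(v,479),min(u,639)].round(3))
        if b: print("   rect",np.round(b[0]["rect"]),round(b[0]["p"],2))
print(robot.observe())
E
```

```text
scene [ 1.2408604  -0.32059511  0.79233536]
carton 412 240 0.76 [0.695 0.141 0.096]
carton_shut 250 310 0.83 [ 0.706 -0.203  0.091]
   rect [175. 233. 147. 121.] 0.73Traceback (most recent call last):
  File "<stdin>", line 7, in <module>
ValueError: it knows: carton, carton_shut, cup, edge_end, edge_late, edge_middle, edge_start, jar_left, jar_right, lid_stack, tape_roll, tin_front, tin_on_shut, tube
```

View pics/scene.png

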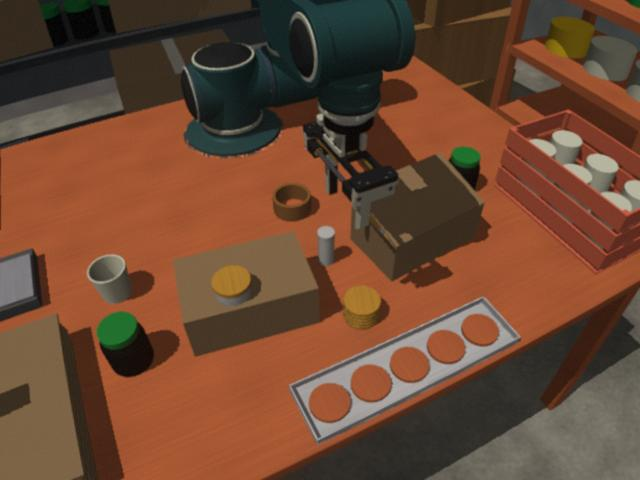

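The scene camera looks back toward the robot. The open carton is at about (420,215), partly behind the gripper, and the shut one with its tin is at (248,290). The tube is at (326,245) and the tape roll at (292,202). I'll rerun without the joint name.

```bash
python3 - <<'E'
from h import *
for n in ["scene","side","wrist"]:
    s=robot.snapshot(n); cv2.imwrite(f"pics/{n}.png",s["image"][:,:,::-1]); P=cloud(s); np.save(n,P)
    print(n,-np.array(s["R"]).T@s["t"])
    for t in ["carton","carton_shut","edge_start","edge_middle","edge_late","edge_end","tin_front","tube","tape_roll","jar_left"]:
        r=robot.tip_of(s,t)[:1]; 
        for q in r:
            u,v=np.round(q["xy"]).astype(int); print(t,u,v,round(q["p"],2),P[np.clip(v,0,479),np.clip(u,0,639)].round(3))
print(robot.observe())
E
```

```text
scene [ 1.2408604  -0.32059511  0.79233536]
carton 414 238 0.8 [0.697 0.143 0.102]
carton_shut 252 309 0.64 [ 0.709 -0.2    0.095]
edge_start 436 160 0.69 [0.548 0.297 0.143]
edge_middle 402 174 0.61 [0.557 0.202 0.143]
edge_late 327 259 0.19 [ 0.602 -0.     0.022]
tube 330 263 0.83 [0.603 0.007 0.007]
tape_roll 289 211 0.73 [ 0.439 -0.014  0.033]
jar_left 459 186 0.94 [0.621 0.309 0.117]
side [ 0.33677506 -0.8262016   0.7265675 ]
carton 301 221 0.83 [0.584 0.089 0.085]
carton_shut 356 320 0.68 [ 0.591 -0.27   0.104]
edge_start 262 163 0.52 [0.533 0.296 0.143]
edge_middle 279 180 0.44 [0.558 0.201 0.14 ]
edge_late 283 190 0.51 [0.554 0.144 0.144]
edge_end 290 200 0.42 [0.56  0.098 0.143]
tin_front 249 226 0.59 [0.474 0.196 0.018]
tube 308 271 0.62 [ 0.576 -0.006  0.007]
tape_roll 231 281 0.86 [ 0.395 -0.035  0.043]
jar_left 252 188 0.67 [0.514 0.371 0.027]
wrist [0.67484967 0.06834584 0.38483764]
carton 262 7 0.74 [0.635 0.167 0.121]
carton_shut 285 366 0.62 [ 0.642 -0.117  0.105]
edge_late 145 34 0.86 [0.562 0.145 0.14 ]
edge_end 155 99 0.84 [0.564 0.106 0.139]
tin_front 260 8 0.53 
[... 156 characters left out ...]
1.15994447e-01,  1.44161809e+00,  1.77864788e-06,
        1.58401427e+00, -3.78039875e-02]), 'joint_velocities': array([ 4.63450109e-04, -1.12084919e-04, -6.13033776e-05, -4.12025417e-04,
        1.14053887e-03, -3.38674361e-04]), 'joint_torque': array([-1.63737941e-04, -7.21011043e+01, -6.22753644e+01,  7.78464717e-02,
        1.83097698e-02,  1.89604816e-05]), 'tcp_pos': array([ 6.74994494e-01, -4.20007925e-06,  2.35638645e-01]), 'tcp_rot': array([-1.31251081e-05,  7.07103260e-01,  7.07110302e-01, -1.09559506e-05]), 'wrist_force': array([ 0.40765787, -0.5852149 ,  0.14522634]), 'ft_torque': array([ 0.01052938,  0.0266906 , -0.05846328]), 'gripper_force': 0.0, 'opening': 1.0014864997249224}
```

View pics/side.png

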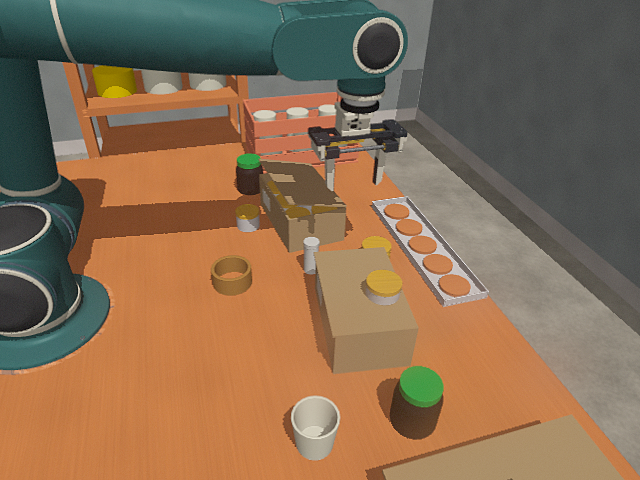

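View pics/wrist.png

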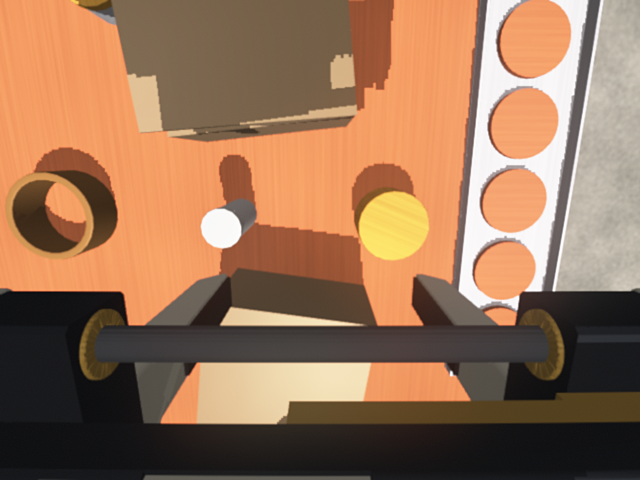

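The side view shows the flap's free edge on the robot side of the left-hand carton, around (262–290, 163–200). In the wrist view the edge's right end is near (140,130). Next I'll fit the flap plane and the edge from the point clouds.

```bash
python3 - <<'E'
from h import *
rng=np.random.default_rng(0)
for names in (["scene"],["side"],["wrist"],["scene","side","wrist"]):
    P=np.concatenate([np.load(n+".npy").reshape(-1,3) for n in names])
    P=P[np.isfinite(P).all(1)]
    m=(P[:,0]>.5)&(P[:,0]<.74)&(P[:,1]>.04)&(P[:,1]<.36)&(P[:,2]>.095)&(P[:,2]<.16); Q=P[m]
    best=None
    for _ in range(600):
        a=Q[rng.choice(len(Q),3,False)]; n=np.cross(a[1]-a[0],a[2]-a[0]); l=np.linalg.norm(n)
        if l<1e-5: continue
        n/=l
        if abs(n[2])<.9: continue
        k=abs((Q-a[0])@n)<.003
        if best is None or k.sum()>best.sum(): best=k
    I=Q[best]; c=I.mean(0); n=np.linalg.svd(I-c,full_matrices=False)[2][2]; n*=np.sign(n[2])
    k=abs((Q-c)@n)<.004; I=Q[k]
    print(names,len(Q),len(I),"n",n.round(3),"tilt",np.arccos(n[2]).round(3),"yaw",np.arctan2(n[1],n[0]).round(3))
    r=cv2.minAreaRect((I[:,:2]*1000).astype(np.float32)); print(r, cv2.boxPoints(r).round())
    yaw=np.arctan2(n[1],n[0]); ex=np.array([np.cos(yaw),np.sin(yaw)]); ey=np.array([-ex[1],ex[0]])
    print(" along x pct",np.percentile(I[:,:2]@ex,[.2,1,5,95,99,99.8]).round(3)," y",np.percentile(I[:,:2]@ey,[.2,1,5,95,99,99.8]).round(3),"z",np.percentile(I[:,2],[.5,99.5]).round(3))
E
```

```text
['scene'] 6095 5802 n [0.263 0.026 0.964] tilt 0.268 yaw 0.099
((614.752197265625, 209.84713745117188), (153.7102813720703, 244.04624938964844), 6.447732448577881) [[525. 322.]
 [552.  80.]
 [705.  97.]
 [677. 340.]]
 along x pct [0.557 0.56  0.571 0.703 0.707 0.709]  y [0.028 0.03  0.041 0.256 0.266 0.268] z [0.102 0.145]
['side'] 2614 2363 n [0.26  0.027 0.965] tilt 0.265 yaw 0.102
((614.1664428710938, 209.64825439453125), (152.86814880371094, 243.90139770507812), 6.095088005065918) [[525. 323.]
 [551.  80.]
 [703.  97.]
 [677. 339.]]
 along x pct [0.556 0.557 0.562 0.697 0.705 0.707]  y [0.024 0.025 0.03  0.251 0.263 0.267] z [0.104 0.146]
['wrist'] 29132 28462 n [0.26  0.026 0.965] tilt 0.264 yaw 0.099
((623.660400390625, 131.7015838623047), (151.1142578125, 79.54449462890625), 5.781056880950928) [[544. 164.]
 [552.  85.]
 [703. 100.]
 [695. 179.]]
 along x pct [0.559 0.56  0.565 0.7   0.707 0.709]  y [0.03  0.03  0.034 0.105 0.108 0.109] z [0.104 0.145]
['scene', 'side', 'wrist'] 37841 36618 n [0.26  0.026 0.965] tilt 0.265 yaw 0.101
((614.6713256835938, 209.80319213867188), (154.44400024414062, 244.09864807128906), 6.265402793884277) [[525. 323.]
 [551.  80.]
 [705.  97.]
 [678. 340.]]
 along x pct [0.558 0.56  0.566 0.7   0.707 0.709]  y [0.027 0.029 0.033 0.211 0.256 0.265] z [0.104 0.145]
```

Plane fit gives: flap yaw about 0.105, tilt 0.265, hinge at 0.709 along the carton x axis. The TCP targets are (0.533, 0.304) for the left end and (0.554, 0.105) for the right end. These agree with the networks and the given sizes.

```bash
python3 -m pendant '[[[-0.0355,0.076,0],0.134,1],[[-0.0355,0.076,0],0,1],[[-0.0355,0.076,0],0,1],[[-0.0355,0.076,0],0,1],[[-0.0355,0.076,0],0,1]]' 10
python3 -m pendant '[[[-0.0355,0.076,0],0,1],[[-0.0355,0.076,0],0,1],[[-0.0355,0.076,0],0,1],[[-0.0355,0.076,0],0,1],[[-0.0355,0.076,0],0,1]]'
python3 -m pendant '[[[0,0,0],0,1],[[0,0,-0.1],0,1],[[0,0,0],0,1]]'
python3 - <<'E'
from h import *
o=robot.observe(); print(o["tcp_pos"],o["tcp_rot"],o["opening"])
for n in ["side","scene"]:
    s=robot.snapshot(n); cv2.imwrite(f"pics/{n}2.png",cv2.resize(s["image"][110:290,200:440] if n=="side" else s["image"][90:270,330:570],None,fx=3,fy=3)[:,:,::-1])
E
```

```text
clock: 2.32
tcp_pos: [0.6031, 0.1532, 0.2357]
tcp_rot: [0.0, 0.669, 0.743, 0.0]
wrist_force: [0.7, -0.4, -0.7]
opening: 0.691
gripper_force: 0.0
clock: 2.73
tcp_pos: [0.5321, 0.3053, 0.2359]
tcp_rot: [0.0, 0.669, 0.743, 0.0]
wrist_force: [0.3, 0.3, 0.5]
opening: 0.33
gripper_force: 0.0
clock: 2.98
tcp_pos: [0.5313, 0.3037, 0.19]
tcp_rot: [-0.001, 0.669, 0.744, -0.003]
wrist_force: [-0.6, -0.8, -2.5]
opening: 0.12
gripper_force: 0.0
[0.53129048 0.30370705 0.19003376] [-0.00105225  0.66851808  0.74368948 -0.00290322] 0.11966097268457494
```

View pics/side2.png

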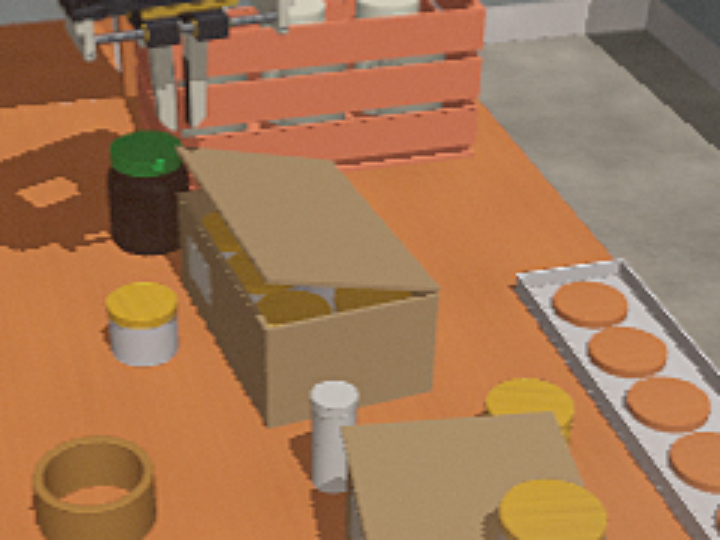

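The side view shows the closing fingers just above the left end of the free edge, near (180,120) in the crop. The bystanders haven't moved. Pressing down now.

```bash
python3 -m pendant '[[[0.005,0,0],0,1],[[0,0,-0.025],0,1],[[0,0,-0.025],0,1],[[0,0,-0.025],0,1]]'
python3 -m pendant '[[[0,0,-0.025],0,1],[[0,0,-0.025],0,1],[[0,0,-0.02],0,1],[[0,0,0],0,1]]'
```

```text
clock: 3.42
tcp_pos: [0.5353, 0.3038, 0.1652]
tcp_rot: [0.0, 0.669, 0.743, 0.0]
wrist_force: [0.4, -0.5, -0.3]
opening: 0.007
gripper_force: 0.0
clock: 3.75
tcp_pos: [0.5345, 0.3038, 0.1356]
tcp_rot: [-0.0, 0.669, 0.743, -0.001]
wrist_force: [0.4, -0.5, 2.2]
opening: 0.003
gripper_force: 1.3
```

```bash
python3 -m pendant '[[[0,0,-0.015],0,1],[[0,0,-0.0125],0,1],[[0,0,0],0,1],[[0,0,0],0,1],[[0,0,0],0,1]]'
python3 - <<'E'
from h import *
s=robot.snapshot("side"); cv2.imwrite("pics/side3.png",cv2.resize(s["image"][110:290,200:440],None,fx=3,fy=3)[:,:,::-1])
E
```

```text
clock: 4.17
tcp_pos: [0.5351, 0.3041, 0.1271]
tcp_rot: [0.0, 0.669, 0.743, 0.0]
wrist_force: [-0.5, -0.0, 3.9]
opening: 0.006
gripper_force: 1.8
```

View pics/side3.png

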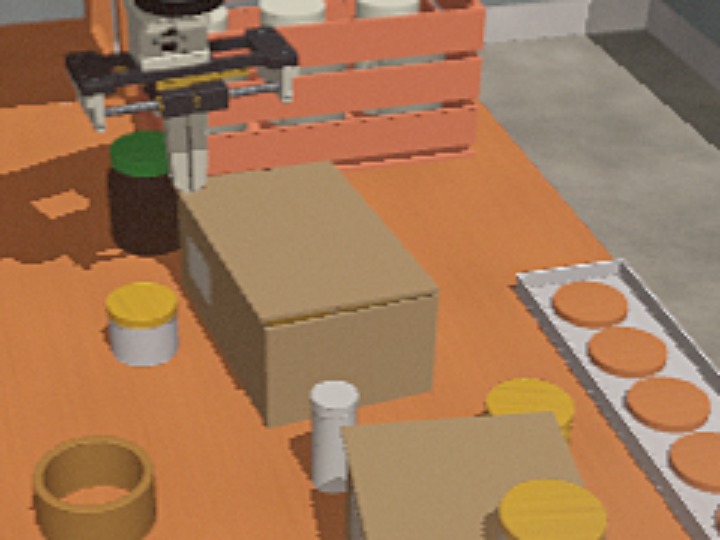

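The flap is shut under the fingers at its left end, seen at (190,185). I'll press a touch more, then slide.

```bash
python3 -m pendant '[[[0,0,-0.006],0,1],[[0,0,0],0,1],[[0.0026,-0.025,0],0,1],[[0.0026,-0.025,0],0,1],[[0.0026,-0.025,0],0,1]]'
python3 -m pendant '[[[0.0026,-0.025,0],0,1],[[0.0026,-0.025,0],0,1],[[0.0026,-0.025,0],0,1],[[0.0026,-0.025,0],0,1],[[0.0026,-0.025,0],0,1]]'
```

```text
clock: 4.63
tcp_pos: [0.5382, 0.2732, 0.1243]
tcp_rot: [0.0, 0.669, 0.743, 0.0]
wrist_force: [-1.0, 3.0, 3.7]
opening: 0.008
gripper_force: 1.9
clock: 5.05
tcp_pos: [0.5434, 0.2228, 0.1243]
tcp_rot: [0.0, 0.669, 0.743, 0.0]
wrist_force: [-0.4, 3.1, 3.5]
opening: 0.002
gripper_force: 1.9
```

```bash
python3 -m pendant '[[[0.0026,-0.025,0],0,1],[[0.0026,-0.025,0],0,1],[[0.0026,-0.025,0],0,1],[[0.0026,-0.025,0],0,1],[[0.0026,-0.025,0],0,1]]'
python3 -m pendant '[[[0.0026,-0.025,0],0,1],[[0.0026,-0.025,0],0,1],[[0.0026,-0.025,0],0,1],[[0.0026,-0.025,0],0,1],[[0.0026,-0.025,0],0,1]]'
```

```text
clock: 5.47
tcp_pos: [0.5486, 0.173, 0.1242]
tcp_rot: [-0.0, 0.669, 0.743, -0.0]
wrist_force: [-0.1, 4.3, 3.3]
opening: 0.003
gripper_force: 1.9
clock: 5.88
tcp_pos: [0.5538, 0.123, 0.1242]
tcp_rot: [-0.0, 0.669, 0.743, -0.0]
wrist_force: [1.0, 2.5, 2.9]
opening: 0.001
gripper_force: 1.9
```

```bash
python3 -m pendant '[[[0.0026,-0.025,0],0,1],[[0.0022,-0.021,0],0,1],[[0,0,0],0,1],[[0,0,0],0,1],[[0,0,0],0,1]]'
python3 - <<'E'
from h import *
s=robot.snapshot("side"); P=cloud(s); cv2.imwrite("pics/side4.png",cv2.resize(s["image"][110:290,200:440],None,fx=3,fy=3)[:,:,::-1])
Q=P.reshape(-1,3); Q=Q[np.isfinite(Q).all(1)]; ex=np.array([.9945,.105]);ey=np.array([-.105,.9945])
a,b=Q[:,:2]@ex,Q[:,:2]@ey
m=(a>.57)&(a<.70)&(b>.08)&(b<.255)&(Q[:,2]>.09)&(Q[:,2]<.12)
print(m.sum(),np.polyfit(a[m],Q[m,2],1),robot.observe()["tcp_pos"])
E
```

```text
clock: 6.3
tcp_pos: [0.5557, 0.1053, 0.1242]
tcp_rot: [0.0, 0.669, 0.743, -0.0]
wrist_force: [0.6, -3.2, 3.6]
opening: 0.007
gripper_force: 1.9
709 [-0.01999503  0.11853893] [0.55567206 0.10551944 0.12420043]
```

View pics/side4.png

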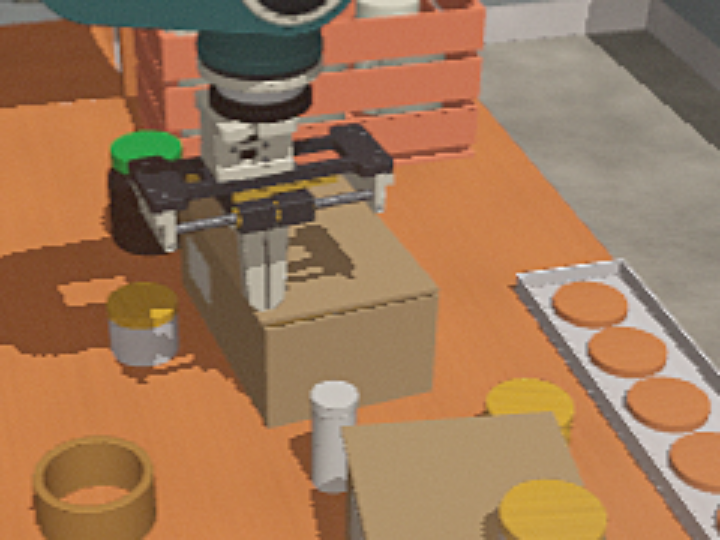

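The fingers rest on the right end of the edge at (265,300). The flap is at about 0.02 rad, the force is about 4 N, and the bystanders are in place.

```bash
python3 -c "
from plant import robot
print(robot.job_done())"
```

```text
the job is handed in; nothing more can be done
None
```

The job is handed in, with no verdict returned: I pressed the flap shut at its left end and slid along to the right end, which the fingers still hold at about 4 N (flap about 0.02 rad); in the last picture nothing around it had visibly moved.

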